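Check two scenery slides and reject the one that binds

TASK

Two scenery slides for the miniature stage are to be checked; one runs freely, the other binds partway. Run each carriage by its yellow tab from home towards its tray as far as it will go; leave the one that runs freely fully out at its tray end, but bring the one that binds back fully home, and reject it by standing the red marker upright in its tray.

Things in the scene. Friction and masses are not known exactly. Their poses are not given: they have to be found in the camera images.
- slide_p: Fixed slide (mm): aluminium track 170 long (x), 50 wide, 14 high, end plates 22 high; at its +x end a plywood marker tray, 66 x 66 inside, walls 4 thick and 10 high, floor 4 to 5 above the desk, centre at x = 124, y = 0. Origin: centre of the track's underside; x from home end to tray end, within 15 deg of ahead. Twin of slide_q; either may be on the left.
- slide_p_grip (a point): Centre of slide_p's yellow carriage tab, 30 mm long (x), 22 wide, from 22 to 64 above the desk, on a blue plate 50 x 44; this point 46 above the desk, axes as the slide's. In the slide's frame x = -55 is fully home; a free carriage reaches x = 55, a binding one stops dead near x = -10. Starts within 10 of home, moves at 1 to 3 N, stays where left.
- slide_q: Fixed slide (mm): aluminium track 170 long (x), 50 wide, 14 high, end plates 22 high; at its +x end a plywood marker tray, 66 x 66 inside, walls 4 thick and 10 high, floor 4 to 5 above the desk, centre at x = 124, y = 0. Origin: centre of the track's underside; x from home end to tray end, within 15 deg of ahead. Twin of slide_p.
- slide_q_grip (a point): Centre of slide_q's yellow carriage tab, 30 mm long (x), 22 wide, from 22 to 64 above the desk, on a blue plate 50 x 44; this point 46 above the desk, axes as the slide's. In the slide's frame x = -55 is fully home; a free carriage reaches x = 55, a binding one stops dead near x = -10. Starts within 10 of home, moves at 1 to 3 N, stays where left.
- red_marker: Loose red plastic marker standing on the desk between the slides, near a green and a white one of the same shape: foot 32 mm across and 6 high, round stem 26 mm across above it, 42 high in all, about 40 g. Origin: centre of its underside, z up.
Not all that is in view belongs to the job. Of the things that look like the red_marker, take the one that is farthest from the robot's base at the start.

How it is judged:
On the way:
1. the carriage that binds has been run out until it sticks (x of slide_q_grip in the frame of slide_q above -0.018 m), for 0.1 s.
At the end, for the whole second after the job is handed in: The free carriage is within 14 mm of its end stop at the tray end, the binding one within 13 mm of fully home, and the red marker stands upright (within 10 degrees), released and at rest, on the floor of the binding slide's tray (x of slide_p_grip in the frame of slide_p above 0.041 m and x of slide_q_grip in the frame of slide_q below -0.042 m and x of red_marker in the frame of slide_q between 0.1 and 0.148 m and y of red_marker in the frame of slide_q between -0.024 and 0.024 m and z of red_marker in the frame of slide_q below 0.012 m and angle between red_marker's own z axis and vertical below 0.17 rad and linear speed of red_marker below 0.02 m/s); the robot touches nothing.
It also fails if it takes over 56 s, if anything falls off the work surface, if the arm or the gripper's body presses on something with over 40 N, if the wrist force passes 120 N, or if a joint passes its speed limit or range.

ROBOT

A 6-joint arm with a two-finger parallel gripper is mounted at the origin on the work surface. World frame = base frame: x ahead of the robot, y to its left, z up, the work surface at z = 0. Lengths are in m, angles in rad, forces in N, time in s.
With the tool pointing down it reaches from about 0.325 to 0.775 m from the base axis. Payload 5.5 kg.
Tool frame: the origin (TCP) lies midway between the tips of the shut fingers; the grasp point (between the pads) lies 19 mm behind it (bot.tcp_to_grasp is the distance from the TCP to the grasp point, in m); z points along the fingers, y is the line along which they close (so a half turn about z gives the same grasp; the last joint's range is limited). The gripper opens to 85 mm and grips with 20 to 120 N. Pads are 22 mm wide; open, the fingers measure 114 mm over their backs; the gripper's body (76 mm by 85 mm) begins 54 mm behind the grasp point. The pads swing forward as they close: fully open they stand 13 mm farther back than shut.
Start: joints at [-1.343, 0.091, 1.231, -0, 1.82, -0.057], TCP at [0.169, -0.576, 0.231] pointing down, gripper open.
Joint ranges: [-2.87, 2.87], [-0.86, 2.18], [0.17, 2.46], [-1.51, 4.65], [0.06, 2.69], [-2.65, 2.65]. Speed limits (rad/s): [2.57, 2.57, 3.01, 3.14, 3.14, 3.14].

INTERFACE

Orientations are given as a unit quaternion [x, y, z, w].
In Python, from cell import bot, get_image, camera_info gives the robot as it stands. The module is installed in compiled form; this text tells all that it offers.
- The arm moves only by the tool play_rows, never from a script. Its argument "targets" is a list of rows, each a list of 3 entries, a list of its own where there are three numbers: the shift along the tool's x, y, z in mm, then the turn, a rotation vector about the tool's x, y, z in rad, then the opening, from -1 (shut) to 1 (fully open), so that 0 is half open. In form: [[[x, y, z], [ax, ay, az], gripper], ...]. A call has 1 to 12 rows; each row shifts and turns the commanded pose from where the row before left it, along the tool's axes as they then stand; what a row does not reach is not made up. A row lasts 1/8 s, in which the tool goes at most 62.5 mm and 10.7 degrees, less where a joint would pass 70% of its speed; a pose out of reach is approached as far as the arm can. A call with a gripper value outside its range is refused whole. The fingers move at their own pace and stop on an object; "squeeze" is the grip in N (left out, the last holds). Time passes only in rows, so rows that do not move let the fingers close. It gives the time, the measured TCP pose, the force, the opening and the grip force at its end, in the units of the state.
- bot.sense(): the state, without advancing time (a new reading comes with each control period).
- get_image(name): name is "side" or "top"; returns (picture, depth): 384x512x3 uint8, blue, green, red; 384x512 float32, m along the optical axis (not along the pixel's ray), 0 where there is no reading.
- camera_info(name): a dict with "camera_matrix" (3x3 intrinsics, pixels), "eye" and "attitude" of the camera in the world. Camera axes: x right, y down, z forward; pixel columns grow to the right and rows downward; lengths in m; the calibration is good to about 2 mm. A picture is of the moment at which its call begins. camera_info takes no time and is no camera call.
- bot.close_job(): hands the job in; it is judged then, once.
The state is a dict: "clock": time; "joint_positions": joint angles; "qvel": joint speeds; "tau": joint torques, N m; "eef_pos": TCP position; "eef_rot": TCP orientation; "ft_force": force on the tool from outside, world axes, zero at the start; "torque": the same for the moment, N m; "width": finger opening in m; "gripper_force": force on a finger pad.
Only numpy, scipy, OpenCV 4.12 (cv2) and the standard library are available. Lean on these libraries where they do the work, as an engineer would, in place of code of your own. Each camera call takes 0.05 s, during which the arm holds its last target. There are 200 camera calls.

## Working session

There is one attempt and no reset: what is moved stays moved. The work goes in short steps, Python scripts to look and compute and a tool call to move; the robot and the scene stay as the last step left them, time stands still between calls to the robot, and variables do not carry over. Pictures are saved under pics/ and viewed, at most 10 in all, crops included, and the job is handed in when it is done.

Besides the shell and the picture viewer there is one more tool, called in YAML: its name, and indented under it one key for each argument. play_rows: Moves the arm, as the interface text tells. Its arguments: {"type":"object","properties":{"targets":{"type":"array","items":{"type":"array"}},"squeeze":{"type":"number"}},"required":["targets"]}

```bash
mkdir -p pics; cat > h.py <<'E'
import numpy as np,cv2
from scipy.spatial.transform import Rotation as R
from cell import bot,get_image,camera_info
def cloud(name):
    im,d=get_image(name);c=camera_info(name);K=np.array(c["camera_matrix"])
    a=np.array(c["attitude"]);M=a if a.shape==(3,3) else R.from_quat(a).as_matrix()
    v,u=np.mgrid[:384,:512]
    p=np.stack([(u-K[0,2])/K[0,0]*d,(v-K[1,2])/K[1,1]*d,d],-1)@M.T+np.array(c["eye"])
    p[d==0]=np.nan
    return im,p
E
python3 - <<'E'
from h import *
for n in("top","side"):
    print(n,camera_info(n)); im,p=cloud(n); cv2.imwrite(f"pics/{n}0.png",im); np.savez(f"{n}0.npz",im=im,p=p)
print(bot.sense())
E
```

```text
top {'camera_matrix': array([[405.78863498,   0.        , 246.10983908],
       [  0.        , 405.78863498, 193.72438004],
       [  0.        ,   0.        ,   1.        ]]), 'eye': array([ 0.39183987, -0.00261869,  0.94656241]), 'attitude': array([-0.7008507 ,  0.71074537, -0.04110394,  0.0442695 ])}
side {'camera_matrix': array([[471.54816782,   0.        , 255.63279194],
       [  0.        , 471.54816782, 184.82350171],
       [  0.        ,   0.        ,   1.        ]]), 'eye': array([0.12996755, 0.67029375, 0.72321156]), 'attitude': array([-0.22310143,  0.87896421, -0.40711104,  0.10912504])}
{'clock': 0.1, 'joint_positions': array([-1.34270359e+00,  9.18020000e-02,  1.23178126e+00, -3.75528265e-06,
        1.81980195e+00, -5.66904211e-02]), 'qvel': array([-9.02684955e-04, -8.62451612e-04, -2.30144036e-03,  5.04137835e-05,
       -2.11571426e-03,  4.59427961e-04]), 'tau': array([ 2.72907870e-03, -4.60219431e+01, -4.19216359e+01, -1.03772965e-05,
        1.05914322e-02, -5.33361813e-06]), 'eef_pos': array([ 0.16851411, -0.57558242,  0.23024399]), 'eef_rot': array([ 9.89879104e-01,  1.41910380e-01, -7.85317120e-05, -8.92834833e-04]), 'ft_force': array([-0.3172627 , -0.78866225, -0.13053153]), 'torque': array([0.04827343, 0.00017071, 0.00628368]), 'gripper_force': 0.0, 'width': 0.08509567988820395}
```

View pics/top0.png

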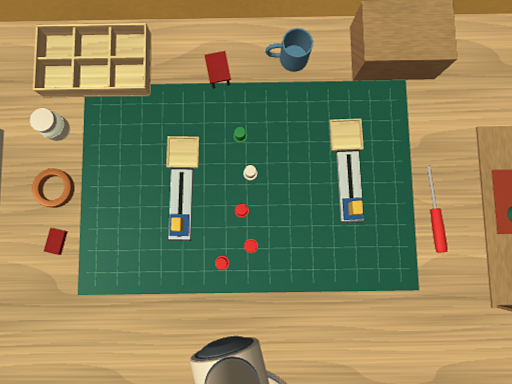

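View pics/side0.png

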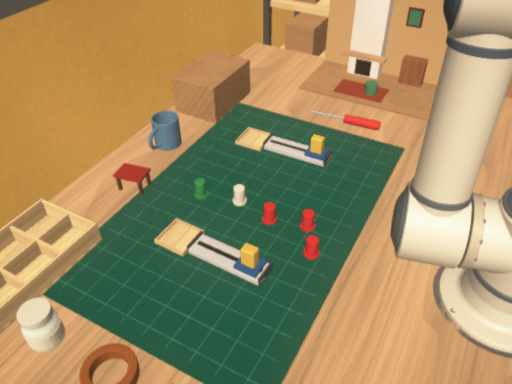

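The top picture shows two slides: the left one has its tab at (177,224) and tray at (183,152), the right one its tab at (355,207) and tray at (346,134). The red candidates are (241,210), (251,246) and (222,263). The row-210 one looks farthest from the base (bottom of the picture), so I'll confirm that in a crop with measurements.

```bash
cat > meas.py <<'E'
from h import *
def hsvmask(im,lo,hi): return cv2.inRange(cv2.cvtColor(im,cv2.COLOR_BGR2HSV),lo,hi)>0
def comps(mask,p,minpx,zlo,zhi):
    m=(mask&(p[...,2]>zlo)&(p[...,2]<zhi)).astype(np.uint8)
    n,l,s,c=cv2.connectedComponentsWithStats(m)
    for i in range(1,n):
        if s[i,4]>=minpx: yield c[i],p[l==i]
E
python3 - <<'E'
from meas import *
z=np.load("top0.npz");im,p=z["im"],z["p"]
P=lambda u,v:np.round(p[v,u],4)
print("mat z",P(280,180))
for c,q in comps(hsvmask(im,(0,170,90),(6,255,255)),p,30,0.02,.06):
    t=q[q[:,2]>np.nanmax(q[:,2])-.006]; print("red",c.round(),t.mean(0).round(4),np.hypot(*t.mean(0)[:2]).round(3))
for c,q in comps(hsvmask(im,(18,150,120),(32,255,255)),p,30,0.05,.08):
    print("tab",c.round(),q.mean(0).round(4),cv2.minAreaRect((q[:,:2]*1000).astype(np.float32)))
for c,q in comps(hsvmask(im,(105,120,60),(125,255,255)),p,30,0.005,.04):
    print("plate",c.round(),q.mean(0).round(4),len(q))
for c,q in comps(hsvmask(im,(12,40,120),(30,170,255)),p,200,-.01,.03):
    print("tray",c.round(),q.mean(0).round(4),cv2.minAreaRect((q[:,:2]*1000).astype(np.float32)))
for c,q in comps(hsvmask(im,(0,0,130),(179,35,255)),p,200,.005,.04):
    print("track",c.round(),q.mean(0).round(4),cv2.minAreaRect((q[:,:2]*1000).astype(np.float32)))
cv2.imwrite("pics/crop.png",cv2.resize(im[100:280,150:380],None,fx=3.3,fy=3.3,interpolation=cv2.INTER_CUBIC))
E
```

```text
mat z [ 0.538  -0.0794  0.0012]
red [217.  67.] [0.8006 0.0639 0.047 ] 0.803
red [242. 209.] [0.4678 0.0115 0.0418] 0.468
red [440. 231.] [ 0.4136 -0.4366  0.0245] 0.601
red [251. 245.] [ 0.3867 -0.0084  0.0419] 0.387
red [221. 263.] [0.3488 0.0577 0.0413] 0.354
tab [357. 207.] [ 0.4664 -0.2405  0.0629] ((467.0246276855469, -241.55679321289062), (21.776073455810547, 27.59484100341797), 89.51383209228516)
tab [176. 224.] [0.4348 0.1545 0.064 ] ((436.0987243652344, 155.4041748046875), (28.731882095336914, 20.66567039489746), 0.8377836346626282)
plate [350. 210.] [ 0.4645 -0.2357  0.0219] 164
plate [181. 225.] [0.434  0.1506 0.0221] 175
tray [268. 228.] [ 0.4343 -0.05   -0.    ] ((512.7294311523438, -27.3607177734375), (877.099609375, 1271.90283203125), 0.0405949205160141)
tray [95. 43.] [0.8827 0.3667 0.0068] ((878.87109375, 363.65228271484375), (74.19046020507812, 56.53866195678711), 89.78402709960938)
tray [129.  43.] [0.8815 0.2817 0.0063] ((877.9747314453125, 278.31048583984375), (74.98723602294922, 58.636592864990234), 89.82396697998047)
tray [59. 44.] [0.8825 0.4547 0.0071] ((878
[... 523 characters left out ...]
134.] [ 0.6459 -0.2379  0.0051] ((644.08447265625, -237.78228759765625), (77.54801177978516, 75.41506958007812), 0.9993788599967957)
tray [182. 151.] [0.6094 0.1507 0.0051] ((607.7313842773438, 150.75942993164062), (77.9223861694336, 76.23472595214844), 87.73101806640625)
tray [ 54. 188.] [0.5272 0.4547 0.0009] ((526.1294555664062, 448.97698974609375), (62.12282180786133, 59.30040740966797), 68.11666107177734)
track [349. 174.] [ 0.5476 -0.2396  0.0135] ((547.5560302734375, -240.1708984375), (110.58832550048828, 49.94355773925781), 1.5951108932495117)
track [181. 192.] [0.5125 0.152  0.0137] ((503.0331115722656, 153.34222412109375), (49.49525833129883, 126.71502685546875), 88.29757690429688)
```

View pics/crop.png

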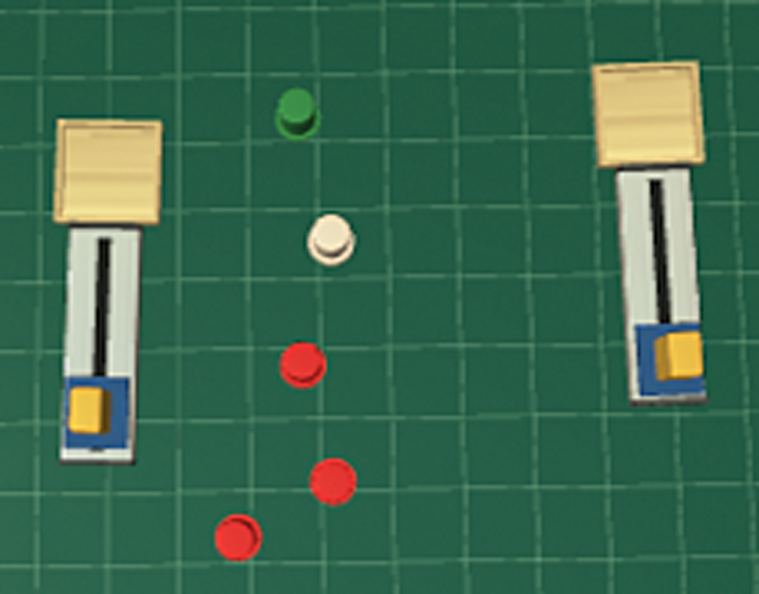

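The crop confirms it: the red marker at crop (303,363), which is (241,210) in the picture, is the farthest red one (0.468 m against 0.387 and 0.354). I'll go to the right slide's tab first.

play_rows:
  targets:
    - [[0, 0, 0], [0, 0, 0.131], 1]
    - [[0, 0, 0], [0, 0, 0.131], 1]
    - [[38, -41, 0], [0, 0, 0], 1]
    - [[38, -41, 0], [0, 0, 0], 1]
    - [[38, -41, 0], [0, 0, 0], 1]
    - [[38, -41, 0], [0, 0, 0], 1]
    - [[38, -41, 0], [0, 0, 0], 1]
    - [[38, -41, 0], [0, 0, 0], 1]
    - [[38, -41, 0], [0, 0, 0], 1]
    - [[38, -41, 0], [0, 0, 0], 1]
    - [[0, 0, 50], [0, 0, 0], 1]
    - [[0, 0, 50], [0, 0, 0], 1]
  squeeze: 30

```text
clock: 1.6
eef_pos: [0.4657, -0.2401, 0.1301]
eef_rot: [1.0, 0.012, 0.0, 0.0]
ft_force: [0.7, -0.5, -0.4]
width: 0.0856
gripper_force: 0.0
```

play_rows:
  targets:
    - [[0, 1, 40], [0, 0, 0], 1]
    - [[0, 0, 40], [0, 0, 0], 1]
    - [[0, 0, 18], [0, 0, 0], 1]
    - [[0, 0, 0], [0, 0, 0], -1]
    - [[0, 0, 0], [0, 0, 0], -1]
    - [[0, 0, 0], [0, 0, 0], -1]
    - [[0, 0, 0], [0, 0, 0], -1]
    - [[0, 0, 0], [0, 0, 0], -1]
    - [[5, 0, 0], [0, 0, 0], -1]
    - [[10, 0, 0], [0, 0, 0], -1]

```text
clock: 2.85
eef_pos: [0.4807, -0.2422, 0.035]
eef_rot: [1.0, 0.011, 0.001, 0.001]
ft_force: [-1.5, 0.1, 6.7]
width: 0.0218
gripper_force: 33.0
```

play_rows:
  targets:
    - [[8, 0, -2], [0, 0, 0], -1]
    - [[8, 0, 0], [0, 0, 0], -1]
    - [[6, 0, 0], [0, 0, 0], -1]
    - [[4, 0, 0], [0, 0, 0], -1]
    - [[4, 0, 0], [0, 0, 0], -1]
    - [[0, 0, 0], [0, 0, 0], -1]

```text
clock: 3.6
eef_pos: [0.5105, -0.2414, 0.0351]
eef_rot: [1.0, 0.011, 0.0, 0.0]
ft_force: [1.0, -5.7, -2.8]
width: 0.0214
gripper_force: 31.8
```

play_rows:
  targets:
    - [[4, 0, 0], [0, 0, 0], -1]
    - [[4, 0, 0], [0, 0, 0], -1]
    - [[4, 0, 0], [0, 0, 0], -1]
    - [[0, 0, 0], [0, 0, 0], -1]

```text
clock: 4.1
eef_pos: [0.5224, -0.2411, 0.0351]
eef_rot: [1.0, 0.011, 0.0, 0.0]
ft_force: [1.4, -4.7, -1.9]
width: 0.0215
gripper_force: 31.8
```

play_rows:
  targets:
    - [[8, 0, 0], [0, 0, 0], -1]
    - [[10, 0, 0], [0, 0, 0], -1]
    - [[10, 0, 0], [0, 0, 0], -1]
    - [[8, 0, 0], [0, 0, 0], -1]
    - [[5, 0, 0], [0, 0, 0], -1]
    - [[4, 0, 0], [0, 0, 0], -1]
    - [[3, 0, 0], [0, 0, 0], -1]
    - [[2, 0, 0], [0, 0, 0], -1]
    - [[2, 0, 0], [0, 0, 0], -1]
    - [[0, 0, 0], [0, 0, 0], -1]

```text
clock: 5.35
eef_pos: [0.5742, -0.24, 0.0351]
eef_rot: [1.0, 0.011, 0.0, 0.0]
ft_force: [-0.6, -4.8, -3.2]
width: 0.0217
gripper_force: 31.8
```

play_rows:
  targets:
    - [[2, 0, 0], [0, 0, 0], -1]
    - [[2, 0, 0], [0, 0, 0], -1]
    - [[0, 0, 0], [0, 0, 0], -1]

```text
clock: 5.72
eef_pos: [0.575, -0.24, 0.0351]
eef_rot: [1.0, 0.011, -0.004, -0.0]
ft_force: [-14.0, -3.5, 4.8]
width: 0.0214
gripper_force: 32.8
```

The right carriage runs freely and is at its end stop. I'll release it and go to the left tab.

play_rows:
  targets:
    - [[-3, 0, 0], [0, 0, 0], -1]
    - [[0, 0, 0], [0, 0, 0], 1]
    - [[0, 0, 0], [0, 0, 0], 1]
    - [[0, 0, 0], [0, 0, 0], 1]
    - [[0, 0, 0], [0, 0, 0], 1]
    - [[0, 0, -40], [0, 0, 0], 1]
    - [[0, 0, -45], [0, 0, 0], 1]
    - [[0, 0, 0], [0, 0, 0.057], 1]
    - [[-38, -50, 0], [0, 0, 0], 1]
    - [[-38, -50, 0], [0, 0, 0], 1]
    - [[-38, -50, 0], [0, 0, 0], 1]
    - [[-38, -50, 0], [0, 0, 0], 1]

```text
clock: 7.22
eef_pos: [0.4295, -0.0339, 0.1204]
eef_rot: [1.0, -0.017, 0.0, -0.0]
ft_force: [0.3, 1.2, 0.8]
width: 0.0853
gripper_force: 0.0
```

play_rows:
  targets:
    - [[0, -50, 0], [0, 0, 0], 1]
    - [[0, -50, 0], [0, 0, 0], 1]
    - [[0, -50, 0], [0, 0, 0], 1]
    - [[0, -40, 0], [0, 0, 0], 1]
    - [[0, 0, 0], [0, 0, 0], 1]

```text
clock: 7.85
eef_pos: [0.4368, 0.1568, 0.1203]
eef_rot: [1.0, -0.015, -0.0, -0.0]
ft_force: [0.3, -0.6, -0.3]
width: 0.0854
gripper_force: 0.0
```

```bash
python3 - <<'E'
from meas import *
im,p=cloud("top")
for c,q in comps(hsvmask(im,(18,150,120),(32,255,255)),p,20,0.05,.08):
    print("tab",c.round(),q.mean(0).round(4),cv2.minAreaRect((q[:,:2]*1000).astype(np.float32)))
print(bot.sense()["eef_pos"])
cv2.imwrite("pics/t1.png",im)
E
```

```text
tab [353. 158.] [ 0.5744 -0.2381  0.0625] ((574.9849853515625, -239.0612030029297), (28.06945037841797, 21.038232803344727), 2.4497835636138916)
[0.43686742 0.15534384 0.12025578]
```

The free carriage is now at x = 0.575, the tray end. Next I'll grip the left tab and run it out.

play_rows:
  targets:
    - [[-1, 0, 40], [0, 0, 0], 1]
    - [[0, 0, 30], [0, 0, 0], 1]
    - [[0, 0, 15], [0, 0, 0], 1]
    - [[0, 0, 0], [0, 0, 0], -1]
    - [[0, 0, 0], [0, 0, 0], -1]
    - [[0, 0, 0], [0, 0, 0], -1]
    - [[0, 0, 0], [0, 0, 0], -1]
    - [[0, 0, 0], [0, 0, 0], -1]
    - [[5, 0, 0], [0, 0, 0], -1]
    - [[8, 0, 0], [0, 0, 0], -1]
    - [[8, 0, 0], [0, 0, 0], -1]
    - [[5, 0, 0], [0, 0, 0], -1]

```text
clock: 9.4
eef_pos: [0.4628, 0.154, 0.0366]
eef_rot: [1.0, -0.017, 0.001, -0.0]
ft_force: [-2.2, 1.1, 7.1]
width: 0.022
gripper_force: 32.9
```

play_rows:
  targets:
    - [[4, 0, 0], [0, 0, 0], -1]
    - [[3, 0, 0], [0, 0, 0], -1]
    - [[2, 0, 0], [0, 0, 0], -1]
    - [[2, 0, 0], [0, 0, 0], -1]
    - [[0, 0, 0], [0, 0, 0], -1]

```text
clock: 10.02
eef_pos: [0.4738, 0.1537, 0.0366]
eef_rot: [1.0, -0.017, 0.001, -0.0]
ft_force: [-1.0, -0.0, 5.4]
width: 0.0216
gripper_force: 32.8
```

play_rows:
  targets:
    - [[2, 0, 0], [0, 0, 0], -1]
    - [[2, 0, 0], [0, 0, 0], -1]
    - [[0, 0, 0], [0, 0, 0], -1]
    - [[0, 0, 0], [0, 0, 0], -1]

```text
clock: 10.52
eef_pos: [0.4757, 0.1536, 0.0365]
eef_rot: [1.0, -0.017, -0.002, -0.0]
ft_force: [-10.7, -0.4, 11.6]
width: 0.0219
gripper_force: 33.6
```

play_rows:
  targets:
    - [[2, 0, 0], [0, 0, 0], -1]
    - [[0, 0, 0], [0, 0, 0], -1]

```text
clock: 10.78
eef_pos: [0.4758, 0.1536, 0.0365]
eef_rot: [1.0, -0.017, -0.004, -0.0]
ft_force: [-19.0, -0.8, 17.6]
width: 0.0214
gripper_force: 34.3
```

play_rows:
  targets:
    - [[-6, 0, -2], [0, 0, 0], -1]
    - [[-8, 0, 0], [0, 0, 0], -1]
    - [[-10, 0, 0], [0, 0, 0], -1]
    - [[-10, 0, 0], [0, 0, 0], -1]
    - [[-8, 0, 0], [0, 0, 0], -1]
    - [[-3, 0, 0], [0, 0, 0], -1]
    - [[-3, 0, 0], [0, 0, 0], -1]
    - [[-2, 0, 0], [0, 0, 0], -1]
    - [[0, 0, 0], [0, 0, 0], -1]

```text
clock: 11.9
eef_pos: [0.4304, 0.1549, 0.0367]
eef_rot: [1.0, -0.017, 0.002, -0.0]
ft_force: [10.6, 5.2, -13.7]
width: 0.0217
gripper_force: 30.3
```

The left carriage binds: it stopped dead at about x = -8 mm. It is back home with stop force. I'll release it and go to the red marker.

play_rows:
  targets:
    - [[2, 0, 2], [0, 0, 0], -1]
    - [[0, 0, 0], [0, 0, 0], 1]
    - [[0, 0, 0], [0, 0, 0], 1]
    - [[0, 0, 0], [0, 0, 0], 1]
    - [[0, 0, 0], [0, 0, 0], 1]
    - [[0, 0, -40], [0, 0, 0], 1]
    - [[0, 0, -45], [0, 0, 0], 1]
    - [[10, 35, 0], [0, 0, 0], 1]
    - [[10, 36, 0], [0, 0, 0], 1]
    - [[10, 35, 0], [0, 0, 0], 1]
    - [[10, 36, 0], [0, 0, 0], 1]
    - [[0, 0, 0], [0, 0, 0], 1]

```text
clock: 13.4
eef_pos: [0.4664, 0.0094, 0.1201]
eef_rot: [1.0, -0.019, -0.0, 0.0]
ft_force: [0.2, 0.3, -0.2]
width: 0.0853
gripper_force: 0.0
```

```bash
python3 - <<'E'
from meas import *
im,p=cloud("side")
for c,q in comps(hsvmask(im,(18,150,120),(32,255,255)),p,20,0.02,.08):
    print("tab",c.round(),q.mean(0).round(4))
for c,q in comps(hsvmask(im,(0,170,60),(6,255,255)),p,30,0.01,.06):
    t=q[q[:,2]>np.nanmax(q[:,2])-.004]; print("red",c.round(),t.mean(0).round(4))
print(bot.sense()["eef_pos"])
cv2.imwrite("pics/s1.png",im)
E
```

```text
tab [89. 55.] [ 1.33   -0.3824  0.0498]
tab [252. 256.] [0.4256 0.1611 0.0533]
red [362. 122.] [ 0.4091 -0.4332  0.026 ]
red [131. 173.] [0.7974 0.0656 0.0479]
red [269. 211.] [0.4653 0.0136 0.0437]
red [308. 218.] [ 0.3844 -0.0061  0.0441]
red [312. 245.] [0.3465 0.0603 0.0432]
[0.46622132 0.0106854  0.12014771]
```

View pics/s1.png

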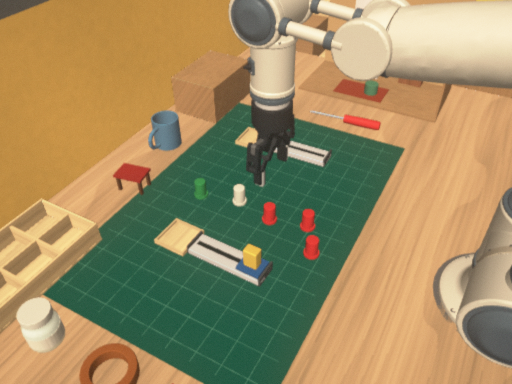

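Side view: the left tab (252,256) is home, and the chosen red marker is at (269,211), just under the gripper. I'll grasp it.

play_rows:
  targets:
    - [[1, -1, 40], [0, 0, 0], 1]
    - [[0, 0, 40], [0, 0, 0], 1]
    - [[0, 0, 25], [0, 0, 0], 1]
    - [[0, 0, 0], [0, 0, 0], 1]
    - [[0, 0, 0], [0, 0, 0], -1]
    - [[0, 0, 0], [0, 0, 0], -1]
    - [[0, 0, 0], [0, 0, 0], -1]
    - [[0, 0, 0], [0, 0, 0], -1]
    - [[0, 0, 0], [0, 0, 0], -1]
  squeeze: 25

```text
clock: 14.58
eef_pos: [0.4679, 0.0124, 0.0164]
eef_rot: [1.0, -0.017, 0.001, -0.0]
ft_force: [-0.2, 0.8, 5.4]
width: 0.0251
gripper_force: 24.7
```

```bash
python3 - <<'E'
from h import *
s=bot.sense();print(s["eef_pos"],s["width"],s["gripper_force"],s["ft_force"])
d=np.array([.6077,.1507,0])-s["eef_pos"];print(R.from_quat(s["eef_rot"]).inv().apply(d)*1000)
E
```

```text
[0.4679465  0.01240297 0.01635502] 0.02514736114733047 24.745478332042694 [-0.18959487  0.75265527  5.4397327 ]
[ 134.90248056 -143.00247798   16.61945485]
```

play_rows:
  targets:
    - [[0, 0, -30], [0, 0, 0], -1]
    - [[0, 0, -40], [0, 0, 0], -1]
    - [[27, -28, 0], [0, 0, 0], -1]
    - [[27, -29, 0], [0, 0, 0], -1]
    - [[27, -29, 0], [0, 0, 0], -1]
    - [[27, -29, 0], [0, 0, 0], -1]
    - [[27, -28, 0], [0, 0, 0], -1]
    - [[0, 0, 0], [0, 0, 0], -1]
    - [[0, 0, 0], [0, 0, 0], -1]

```text
clock: 15.7
eef_pos: [0.6065, 0.1502, 0.0845]
eef_rot: [1.0, -0.017, -0.001, 0.0]
ft_force: [-0.8, -1.0, -0.1]
width: 0.0252
gripper_force: 24.8
```

```bash
python3 - <<'E'
from meas import *
s=bot.sense();print(s["eef_pos"],s["width"],s["ft_force"])
im,p=cloud("side")
for c,q in comps(hsvmask(im,(0,170,60),(6,255,255)),p,20,0.01,.15): print("red",c.round(),q.mean(0).round(4),np.nanmin(q[:,2]))
cv2.imwrite("pics/s2.png",im[130:290,80:340].repeat(3,0).repeat(3,1))
E
```

```text
[0.60649451 0.15022546 0.08453186] 0.02521712422672787 [-0.81538268 -0.96657843 -0.07656137]
red [362. 122.] [ 0.4094 -0.4291  0.0204] 0.010047395550330296
red [131. 173.] [0.7957 0.0672 0.0468] 0.03674419865876655
red [177. 209.] [0.5966 0.1537 0.0916] 0.06887772985125507
red [308. 218.] [ 0.3821 -0.0011  0.0322] 0.010143400542607983
red [312. 245.] [0.3446 0.0649 0.0324] 0.010180651971949728
```

View pics/s2.png

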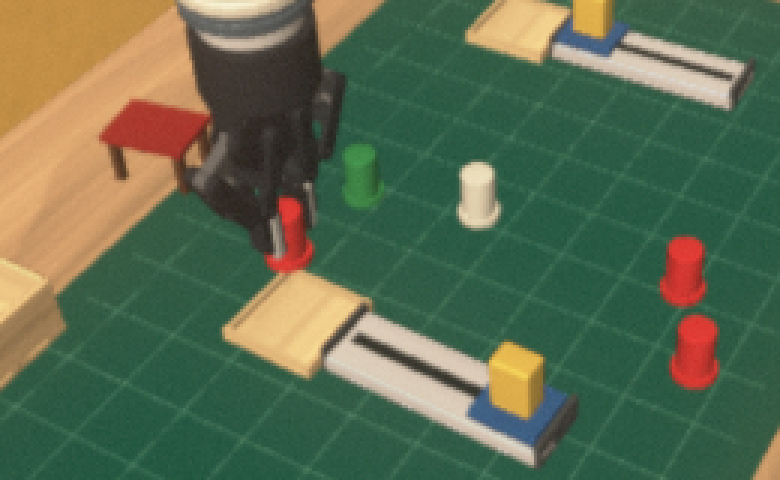

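The marker is held upright over the tray (crop (290,235)), and the left carriage is home. I'll lower it.

play_rows:
  targets:
    - [[0, 0, 30], [0, 0, 0], -1]
    - [[0, 0, 22], [0, 0, 0], -1]
    - [[0, 0, 8], [0, 0, 0], -1]
    - [[0, 0, 2], [0, 0, 0], -1]
    - [[0, 0, 0], [0, 0, 0], -1]
    - [[0, 0, 0], [0, 0, 0], -1]

```text
clock: 16.5
eef_pos: [0.6077, 0.1507, 0.0246]
eef_rot: [1.0, -0.017, 0.001, -0.0]
ft_force: [-0.4, 0.1, -0.0]
width: 0.0247
gripper_force: 24.7
```

play_rows:
  targets:
    - [[0, 0, 2], [0, 0, 0], -1]
    - [[0, 0, 1], [0, 0, 0], -1]
    - [[0, 0, 0], [0, 0, 0], -1]
    - [[0, 0, 0], [0, 0, 0], -1]

```text
clock: 17.0
eef_pos: [0.6072, 0.1507, 0.0204]
eef_rot: [1.0, -0.017, 0.0, -0.0]
ft_force: [0.4, 0.2, 0.1]
width: 0.0249
gripper_force: 24.8
```

play_rows:
  targets:
    - [[0, 0, 1], [0, 0, 0], -1]
    - [[0, 0, 0], [0, 0, 0], -1]
    - [[0, 0, 0], [0, 0, 0], -1]

```text
clock: 17.38
eef_pos: [0.6072, 0.1508, 0.0204]
eef_rot: [1.0, -0.017, 0.0, -0.0]
ft_force: [-3.6, -1.0, 5.9]
width: 0.0254
gripper_force: 25.3
```

Contact with the tray floor. I'll release the marker and retreat.

play_rows:
  targets:
    - [[0, 0, 0], [0, 0, 0], -0.3]
    - [[0, 0, 0], [0, 0, 0], 0]
    - [[0, 0, 0], [0, 0, 0], 0.3]
    - [[0, 0, 0], [0, 0, 0], 0.6]
    - [[0, 0, 0], [0, 0, 0], 0.6]
    - [[0, 0, -20], [0, 0, 0], 0.6]
    - [[0, 0, -40], [0, 0, 0], 0.6]
    - [[0, 0, -50], [0, 0, 0], 0.6]
    - [[0, 50, -20], [0, 0, 0], 0.6]
    - [[0, 55, 0], [0, 0, 0], 0.6]
    - [[0, 55, 0], [0, 0, 0], 0.6]
    - [[0, 0, 0], [0, 0, 0], 0.6]

```text
clock: 18.88
eef_pos: [0.6017, -0.013, 0.1512]
eef_rot: [1.0, -0.02, 0.001, 0.001]
ft_force: [-0.3, 0.8, -0.3]
width: 0.068
gripper_force: 0.0
```

```bash
python3 - <<'E'
from meas import *
im,p=cloud("top")
for c,q in comps(hsvmask(im,(0,170,90),(6,255,255)),p,30,0.02,.06):
    t=q[q[:,2]>np.nanmax(q[:,2])-.006]; print("red",c.round(),t.mean(0).round(4))
for c,q in comps(hsvmask(im,(18,150,120),(32,255,255)),p,20,0.05,.08): print("tab",c.round(),q.mean(0).round(4))
s=bot.sense();print(s["eef_pos"],s["qvel"].round(3))
im,p=cloud("side")
cv2.imwrite("pics/s3.png",im[100:290,80:340].repeat(3,0).repeat(3,1))
E
```

```text
red [180. 149.] [0.6068 0.15   0.046 ]
red [440. 230.] [ 0.4135 -0.4366  0.0247]
tab [353. 158.] [ 0.5751 -0.2382  0.0628]
tab [176. 226.] [0.4304 0.1548 0.0638]
[ 0.60184747 -0.01083659  0.15102634] [ 0.047  0.009  0.002  0.014 -0.003  0.009]
```

View pics/s3.png

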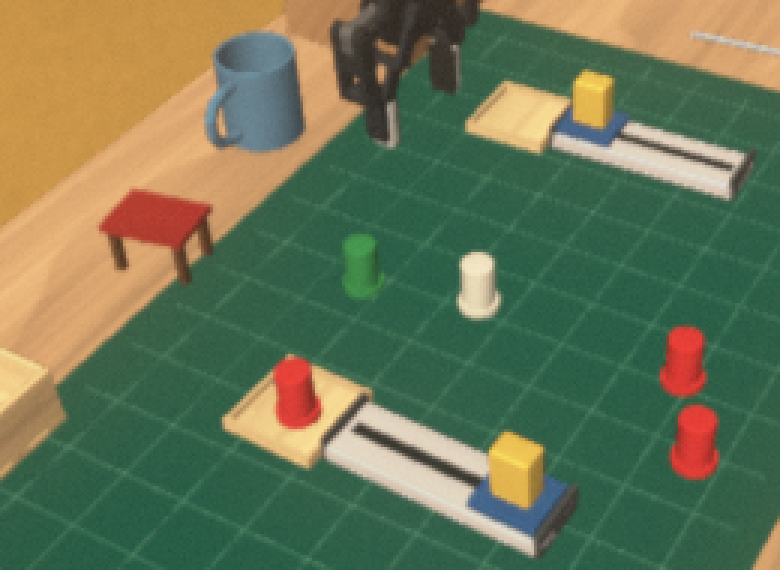

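The red marker stands upright in the left tray (crop (296,392)). The left carriage is home and the right one is fully out, so I'm handing in.

```bash
python3 -c "
from cell import bot
print(bot.close_job())"
```

```text
the job is handed in; nothing more can be done
None
```

The job is handed in at about 19 s: the right slide ran freely and is left fully out, the left slide bound and is back home, and the farthest red marker stands upright in its tray; no verdict came back.

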